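Load a sample carousel and press its keyed shaft home in the sample changer's drive hub

ROBOT

A 6-joint arm with a two-finger parallel gripper is mounted at the origin on a cart in front of the work surface, level with it; the furniture and walls round the work are solid. World frame = base frame: x ahead of the robot, y to its left, z up, the work surface at z = 0. Lengths are in mm, angles in rad, forces in N, time in s.
With the tool pointing down it reaches from about 300 to 775 mm from the base axis. Payload 14.6 kg.
Tool frame: the origin (TCP) lies between the finger pads; the fingertips stand 19 mm ahead of it and the grasp point (between the pads) is the TCP; z points along the fingers, y is the line along which they close (so a half turn about z gives the same grasp; the last joint's range is limited). The gripper opens to 94 mm and grips with 3 to 60 N. Pads are 16 mm wide; open, the fingers measure 119 mm over their backs; the gripper's body (75 mm by 177 mm) begins 78 mm behind the grasp point.
Start: joints at [-1.303, 0.3, 1.521, -0, 1.321, -0.067], TCP at [180.712, -519.454, 224.446] pointing down, gripper open.
Joint ranges: [-3.03, 3.03], [-0.79, 2.21], [0.23, 2.52], [-1.04, 4.18], [0, 3.07], [-2.55, 2.55]. Speed limits (rad/s): [2.22, 2.22, 2.57, 3.14, 3.14, 3.14].

INTERFACE

Orientations are given as [roll, pitch, yaw] about the fixed x, y, z axes, in that order (R = Rz(yaw) Ry(pitch) Rx(roll)).
In Python, from cell import monitor, imaging, job, find_in, trace gives the robot as it stands. The module is installed in compiled form; this text tells all that it offers.
- The arm moves only by the tool arm_command, never from a script. Its argument "steps" is a list of rows, each a list of 5 numbers: the opening, from 0 (shut) to 1 (fully open), then the shift along the tool's x, y, z in mm, then the turn about the tool's z in degrees. In form: [[gripper, dx, dy, dz, turn], ...]. A call has 1 to 20 rows; each row is the pose to reach, as a shift and turn from the pose commanded when the call began, along the tool's axes at that moment; what a row does not reach only later rows make up. A row lasts 1/8 s, in which the tool goes at most 62.5 mm and 10.7 degrees, less where a joint would pass 70% of its speed; a pose out of reach is approached as far as the arm can. A call with a gripper value outside its range is refused whole. The fingers move at their own pace and stop on an object; "force" is the grip in N (left out, the last holds). Time passes only in rows, so rows that repeat a pose let the fingers close. It gives the time, the measured TCP pose, the force, the opening and the grip force at its end, in the units of the state.
- monitor.read_state(): the state, without advancing time (a new reading comes with each control period).
- imaging.camera(name): name is "side" or "top"; returns a dict with "img" (384x512x3 uint8, red, green, blue), "mtx" (3x3 intrinsics, pixels), "view" (4x4, takes a point from world to camera coordinates). Camera axes: x right, y down, z forward; pixel columns grow to the right and rows downward; lengths in mm; the calibration is good to about 2 mm. A picture is of the moment at which its call begins. There is no depth.
- job.sign_off(): hands the job in; it is judged then, once.
Trained networks look in a picture, given as the dict that the camera call returned (one of the last four; its "shot" number tells which), for a name from the list of things; names that differ only in an ending like _2 or _b are one class to them, and where a whole thing is asked for, a point or a joint stands for the part that bears it (a point fixed in the world has none). Each returns a list of dicts, best first, with "p" (0 to 1); they miss things now and then, are a little off and sometimes report something else, mostly with a low value. They report only what shows in the picture. A call takes as long as a camera call. They do not tell look-alikes from the thing itself.
- find_in(picture, target): "rect" ([centre column, centre row, width, height] in pixels, round what is visible of it).
- trace(picture, target): "region" (384x512 bool, what is visible of it) and "rect" ([centre column, centre row, width, height] in pixels, round what is visible of it).
The state is a dict: "clock": time; "joints": joint angles; "qd": joint speeds; "effort": joint torques, N m; "eef_pos": TCP position; "eef_rot": TCP orientation; "wrist_force": force on the tool from outside, world axes, zero at the start; "moment": the same for the moment, N m; "finger_gap": finger opening in mm; "finger_force": force on a finger pad.
Only numpy, scipy, OpenCV 4.12 (cv2) and the standard library are available. Lean on these libraries where they do the work, as an engineer would, in place of code of your own. Each camera call takes 0.05 s, during which the arm holds its last target. There are 200 camera calls.

TASK

Fill up the blue sample carousel for a three-sample run: it waits in its loading stand with one yellow-capped pot already in it, so add pots from the bench, one to a cup, until it carries exactly three, and leave the spare pot, the beaker and the timer where they stand. Then lift the carousel by its black centre grip, carry it level to the sample changer and push its shaft down into the drive hub, turning it until the key slips into the keyway and the carousel sits fully home against the ejector spring. Finish still gripping it and pressing it down, without letting go, so that the lock screw can be tightened.

Things in the scene. Friction and masses are not known exactly. Their poses are not given: they have to be found in the camera images.
- carousel: Blue round carousel, loose, 0.3 to 0.4 kg empty; origin on its axis at the underside of the deck, z up, x towards the shaft's key. Deck 160 mm across, 6 mm thick, white index line on the rim at +x. Four cups on it, 58 mm from the axis, at 45, 135, 225 and 315 degrees from +x (anticlockwise from above). A 12 mm post carries the black grip, top 82 mm above the origin.
- shoulder (a point): Carousel's origin (underside of the deck, on the axis; x towards the key, z up). Below it a steel shaft, 22 mm in diameter, 44 mm long, tapered to 14 mm over its last 6 mm. Key on its +x side: 8 mm wide, out to 17 mm from the axis, from the deck to 30 mm below it (lowest 3 mm only 5 mm wide), so the last 14 mm of shaft are plain and round.
- carousel_grip (a point): Centre of the black grip on the carousel's axis, 66 mm above its origin: a tab 34 mm long (carousel's x), 32 mm high and 12 mm thick (carousel's y: grasp it with a finger on its +y and its -y side, where no cup is in the way). The tops of pots in the cups lie 52 mm above the carousel's origin.
- cup0 (a point): Centre of the inner floor of the carousel's cup at 45 degrees (6 mm above the shoulder). Cup: 33 mm inside, 38 mm outside, wall 12 mm high; a pot stands in it with its cap well above the wall.
- cup1 (a point): Centre of the inner floor of the carousel's cup at 135 degrees (6 mm above the shoulder). Cup: 33 mm inside, 38 mm outside, wall 12 mm high; a pot stands in it with its cap well above the wall.
- cup2 (a point): Centre of the inner floor of the carousel's cup at 225 degrees (6 mm above the shoulder). Cup: 33 mm inside, 38 mm outside, wall 12 mm high; a pot stands in it with its cap well above the wall.
- cup3 (a point): Centre of the inner floor of the carousel's cup at 315 degrees (6 mm above the shoulder). Cup: 33 mm inside, 38 mm outside, wall 12 mm high; a pot stands in it with its cap well above the wall.
- stand: White loading stand, fixed: a ring 96 mm across and 55 mm high with a 42 mm bore, origin on its axis at the bench. The carousel's deck rests on its top with the shaft (and key) hanging freely in the bore; lift straight up by at least 50 mm to clear it.
- pot_a_mid (a point): Middle (half-way up) of the sample pot that already stands in the carousel's cup at 45 degrees: white body 26 mm in diameter, yellow cap 29 mm in diameter (the top 12 mm), 46 mm high in all, 20 g; z up. The four yellow-capped pots are alike.
- pot_b_mid (a point): Middle (half-way up, 23 mm above its foot) of a yellow-capped pot standing loose on the bench, like pot_a. Best held by the cap, whose middle lies 17 mm above this point, so that the fingertips stay above the cup's wall.
- pot_c_mid (a point): Middle (half-way up, 23 mm above its foot) of a yellow-capped pot standing loose on the bench, like pot_a. Best held by the cap, whose middle lies 17 mm above this point, so that the fingertips stay above the cup's wall.
- pot_d_mid (a point): Middle (half-way up, 23 mm above its foot) of a yellow-capped pot standing loose on the bench, like pot_a. Best held by the cap, whose middle lies 17 mm above this point, so that the fingertips stay above the cup's wall.
- hub_mouth (a point): Centre of the top face of the steel drive hub on the sample changer, 74 mm above the bench; z up, x towards the keyway, marked by a short red line. Bore 25 mm in diameter, deeper than the shaft; keyway 11 mm wide, out to 18.5 mm from the axis. Hub 53 mm across, 16 mm above the housing; it turns only stiffly (0.5 N m). Home: the shoulder lies on this face, key in keyway.
- changer: White sample changer housing, fixed, origin on the hub's axis at the bench: it reaches 100 mm to -x, 145 mm to +x and 92 mm to either side, top 58 mm high. Its sampling arm is parked at the rear, 107 mm or more behind the hub's axis (+x), up to 146 mm high.
- ejector (a joint): Travel (m) of the spring ejector pin in the foot of the hub's bore: 0 = up, 0.008 = pressed by the fully seated carousel. The shaft meets it 8 mm before home; it pushes up with 5 N there and 10.5 N at home, so the loaded carousel (about 4 N) rises again when not pressed down.
- beaker: Clear beaker, 58 mm across, 70 mm high, origin at the centre of its foot. Leave it alone.
- timer: White bench timer lying flat, 66 x 66 x 16 mm, origin at the centre of its underside. Leave it alone.
Mind the look-alikes: they are no part of the job. What is shaped like the part that bears pot_c_mid but purple is not meant.

How it is judged:
By the outcome, as a careful person would: the job done as asked, in the order asked, and still so for the second after the job is handed in, while the arm keeps its last pose, push and grip.
It also fails if it takes over 64 s, if anything falls off the work surface, if the arm or the gripper's body presses on something with over 40 N, if the wrist force passes 120 N, or if a joint passes its speed limit or range.

## Working session

There is one attempt and no reset: what is moved stays moved. The work goes in short steps, Python scripts to look and compute and a tool call to move; the robot and the scene stay as the last step left them, time stands still between calls to the robot, and variables do not carry over. Pictures are saved under pics/ and viewed, at most 10 in all, crops included, and the job is handed in when it is done.

Besides the shell and the picture viewer there is one more tool, called after "Call:" in YAML: its name, and indented under it one key for each argument. arm_command: Moves the arm, as the interface text tells. Its arguments: {"type":"object","properties":{"steps":{"type":"array","items":{"type":"array","items":{"type":"number"}}},"force":{"type":"number"}},"required":["steps"]}

```bash
mkdir -p pics
python3 - <<'E'
from cell import monitor, imaging, job, find_in, trace
import cv2, numpy as np
s=monitor.read_state(); print({k:np.round(v,3).tolist() for k,v in s.items()})
for n in("top","side"):
    c=imaging.camera(n); cv2.imwrite(f"pics/{n}0.png",cv2.resize(c["img"][:,:,::-1],(800,600)))
    np.savez(f"{n}0.npz",img=c["img"],mtx=c["mtx"],view=c["view"])
    print(n,np.round(c["mtx"],1).tolist(),np.round(c["view"],3).tolist())
    for t in("carousel","carousel_grip","stand","pot_b_mid","hub_mouth","changer","beaker","timer","cup0"):
        for f in find_in(c,t)[:6]: print(t,np.round(f["rect"],1).tolist(),round(f["p"],2))
E
```

```text
{'clock': 0.0, 'joints': [-1.303, 0.3, 1.522, 0.0, 1.321, -0.067], 'qd': [-0.002, -0.001, 0.0, 0.001, -0.0, 0.001], 'effort': [-0.003, -53.18, -35.274, 0.071, 0.024, -0.0], 'eef_pos': [180.662, -519.235, 223.909], 'eef_rot': [-3.14, -0.0, 0.335], 'wrist_force': [0.254, -0.113, 0.071], 'moment': [0.035, 0.028, 0.069], 'finger_force': 0.0, 'finger_gap': 94.313}
top [[377.1, 0.0, 257.5], [0.0, 377.1, 193.5], [0.0, 0.0, 1.0]] [[0.029, -1.0, 0.007, -3.577], [-0.991, -0.029, -0.128, 585.635], [0.128, -0.004, -0.992, 1038.699], [0.0, 0.0, 0.0, 1.0]]
carousel [176.1, 224.4, 55.9, 56.3] 0.97
carousel_grip [176.4, 222.9, 55.6, 58.7] 0.6
pot_b_mid [258.5, 241.6, 10.0, 7.0] 0.61
pot_b_mid [175.3, 223.7, 54.0, 60.4] 0.29
hub_mouth [350.3, 213.1, 19.2, 19.1] 0.83
changer [347.6, 208.9, 74.9, 96.7] 0.58
beaker [249.2, 145.1, 21.3, 22.2] 0.88
timer [213.4, 157.9, 25.1, 21.1] 0.64
cup0 [175.8, 224.2, 56.7, 56.9] 0.75
side [[428.8, 0.0, 250.2], [0.0, 428.8, 186.7], [0.0, 0.0, 1.0]] [[-0.873, -0.488, 0.003, 524.441], [-0.248, 0.439, -0.864, 245.607], [0.42, -0.755, -0.504, 815.49], [0.0, 0.0, 0.0, 1.0]]
carousel [242.6, 277.1, 81.1, 71.4] 0.58
carousel_grip [238.1, 277.9, 86.1, 70.7] 0.71
stand [239.0, 280.1, 86.2, 67.5] 0.65
pot_b_mid [305.1, 237.7, 12.3, 21.8] 0.77
pot_b_mid [197.6, 206.3, 27.1, 36.2] 0.59
pot_b_mid [184.5, 244.2, 37.8, 20.7] 0.28
hub_mouth [312.1, 171.1, 19.7, 10.4] 0.5
changer [241.2, 278.6, 82.1, 69.9] 0.75
changer [305.9, 169.1, 104.4, 85.3] 0.55
beaker [198.1, 204.6, 24.8, 33.4] 0.8
beaker [240.3, 276.9, 84.6, 68.9] 0.63
timer [184.1, 247.6, 37.3, 30.1] 0.77
cup0 [238.2, 277.4, 85.8, 70.9] 0.63
cup0 [306.4, 170.9, 103.6, 85.1] 0.41
```

View pics/top0.png

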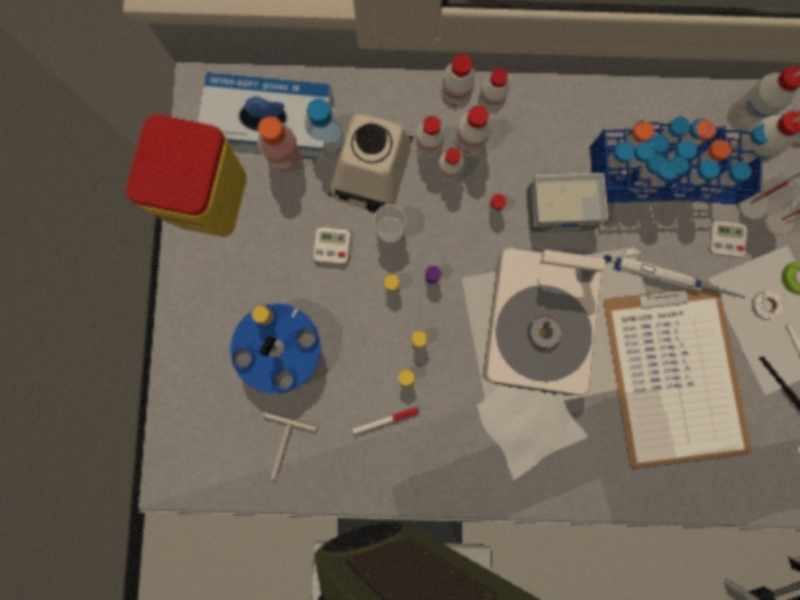

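View pics/side0.png

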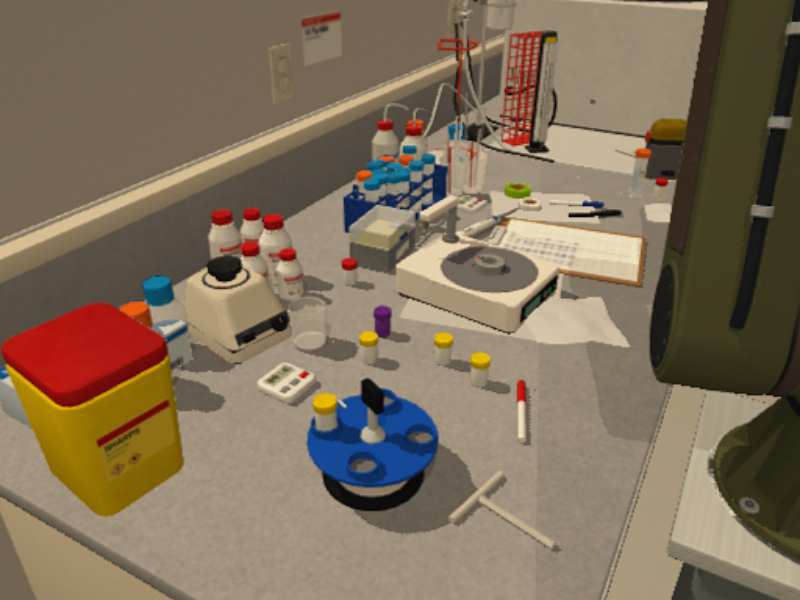

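The top view (800 px wide) shows the blue carousel at (276,348), with pot_a at (261,315), the index line at (295,312) and the grip at (268,347). Loose yellow pots are at (391,283), (419,339) and (406,378), the purple look-alike is at (433,274), and the hub is at (545,332). The side view agrees.

```bash
cat > h.py <<'E'
import numpy as np, cv2
def onplane(c,uv,z):
    R,t=c["view"][:3,:3],c["view"][:3,3]; o=-R.T@t
    d=R.T@np.linalg.solve(c["mtx"],[uv[0],uv[1],1.]); return o+d*(z-o[2])/d[2]
def proj(c,p):
    q=c["mtx"]@(c["view"][:3,:3]@np.asarray(p,float)+c["view"][:3,3]); return q[:2]/q[2]
def tri(cs,uvs):
    Ps=[c["mtx"]@c["view"][:3] for c in cs]
    X=cv2.triangulatePoints(Ps[0],Ps[1],np.array(uvs[0],float),np.array(uvs[1],float))[:,0]; return X[:3]/X[3]
def blobs(img,lo,hi,amin=8):
    m=cv2.inRange(cv2.cvtColor(img,cv2.COLOR_RGB2HSV),lo,hi)
    n,l,s,ce=cv2.connectedComponentsWithStats(m)
    return m,[(np.round(ce[i],2).tolist(),s[i].tolist()) for i in range(1,n) if s[i,4]>=amin]
E
python3 - <<'E'
from h import *
T=dict(np.load("top0.npz")); S=dict(np.load("side0.npz"))
for n,c in(("top",T),("side",S)):
    m,b=blobs(c["img"],(18,120,110),(32,255,255))
    for ce,s in b: print(n,"yellow",ce,s,np.round(onplane(c,ce,43),1))
m,b=blobs(T["img"],(100,140,60),(120,255,255),500)
for ce,s in b: print("blue",ce,s)
k=np.uint8(m); x,y,w,h=145,192,64,64
mm=np.zeros_like(m); mm[y:y+h,x:x+w]=m[y:y+h,x:x+w]
cn=max(cv2.findContours(mm,0,1)[0],key=cv2.contourArea); hull=cv2.convexHull(cn)[:,0]
P=np.array([onplane(T,p,61)[:2] for p in hull]); 
ctr,r=cv2.minEnclosingCircle(P.astype(np.float32)); print("disc",ctr,r)
e=cv2.fitEllipse(hull); print(e, onplane(T,e[0],61))
a=T["img"][190:262,140:212]; b=T["img"][165:237,300:390]
a=cv2.resize(a,(400,400),interpolation=2); b=cv2.resize(b,(400,320),interpolation=2)
s1=cv2.resize(S["img"][235:325,190:290],(400,360),interpolation=2); s2=cv2.resize(S["img"][145:195,265:345],(400,250),interpolation=2)
o=np.zeros((600,800,3),np.uint8); o[:300,:300]=cv2.resize(a,(300,300)); o[:300,300:675]=cv2.resize(b,(375,300)); o[300:,:333]=cv2.resize(s1,(333,300)); o[300:550,400:]=s2
cv2.imwrite("pics/crop1.png",o[:,:,::-1])
E
```

```text
top yellow [138.31, 113.43] [129, 89, 16, 49, 87] [809.6 367.   43. ]
top yellow [108.79, 135.61] [92, 132, 36, 8, 56] [740.7 447.5  43. ]
top yellow [250.3, 180.28] [246, 175, 10, 11, 86] [622.2  34.9  43. ]
top yellow [166.61, 200.73] [162, 196, 11, 11, 92] [556.7 269.6  43. ]
top yellow [267.99, 216.46] [263, 212, 11, 10, 82] [520.5 -18.1  43. ]
top yellow [259.5, 241.32] [255, 236, 10, 11, 88] [450.4   3.9  43. ]
side yellow [352.15, 25.05] [349, 24, 7, 3, 20] [ 1172.3 -2612.1    43. ]
side yellow [428.16, 78.62] [417, 76, 23, 7, 122] [  419.9 -1404.1    43. ]
side yellow [331.33, 118.25] [327, 117, 9, 4, 12] [ 642.2 -688.6   43. ]
side yellow [235.5, 216.4] [230, 211, 12, 11, 110] [620.4  37.   43. ]
side yellow [283.4, 217.28] [278, 212, 12, 11, 113] [518.9 -15.9  43. ]
side yellow [306.95, 230.39] [301, 225, 13, 12, 131] [449.4   5.6  43. ]
side yellow [69.09, 280.44] [4, 227, 114, 104, 6093] [788.9 385.6  43. ]
side yellow [207.41, 257.83] [200, 251, 16, 15, 192] [592.8 197.3  43. ]
blue [176.4, 223.53] [148, 195, 57, 57, 1806]
disc (495.2277526855469, 235.62374877929688) 78.0065689086914
((175.97561645507812, 222.8104248046875), (55.48011779785156, 56.990108489990234), 43.64265060424805) [494.38824037 235.92404489  61.        ]
```

View pics/crop1.png

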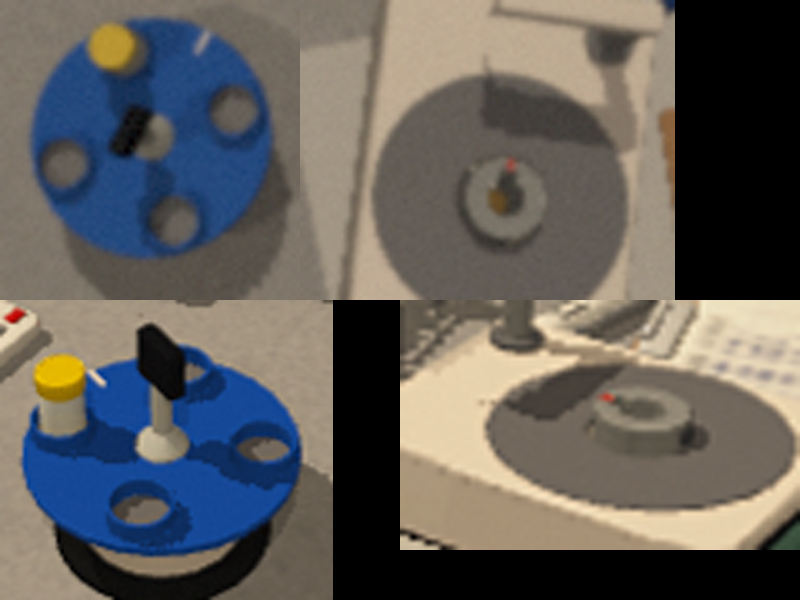

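The crops show the index line at top-image px (188.7,200.1), the hub centre near (349,213) with the red line just above it, and empty cups at the other three places.

Run:
```python
from h import *
from cell import imaging, trace
T=imaging.camera("top"); S=imaging.camera("side")
def hsv(c): return cv2.cvtColor(c["img"],cv2.COLOR_RGB2HSV)
# pairwise triangulation of caps
for n,a,b in(("A",[166.61,200.73],[207.41,257.83]),("B",[250.3,180.28],[235.5,216.4]),("C",[267.99,216.46],[283.4,217.28]),("D",[259.5,241.32],[306.95,230.39])):
    print(n,tri((T,S),(a,b)).round(1), "z43" if n!="A" else "z104", onplane(T,a,43 if n!="A" else 104).round(1),onplane(S,b,40 if n!="A" else 101).round(1))
ctr=np.array([494.8,235.8])
# index line
def white(c,x0,x1,y0,y1):
    h=hsv(c)[y0:y1,x0:x1]; m=((h[...,1]<90)&(h[...,2]>120)); ys,xs=np.nonzero(m); return [xs.mean()+x0,ys.mean()+y0],len(xs)
w,n=white(T,185,193,195,205); print(w,n); p=onplane(T,w,61)[:2]; print("idx",p,np.hypot(*(p-ctr)),np.degrees(np.arctan2(*(p-ctr)[::-1])))
pa=onplane(T,[166.61,200.73],104)[:2]; print("potA",np.hypot(*(pa-ctr)),np.degrees(np.arctan2(*(pa-ctr)[::-1]))-45)
# grip tab: dark blob
for n,c,(x0,x1,y0,y1),z in(("top",T,(160,185,208,232),82),("side",S,(225,252,238,268),66)):
    m=(c["img"][y0:y1,x0:x1].max(2)<45).astype(np.uint8); ys,xs=np.nonzero(m)
    r=cv2.minAreaRect(np.stack([xs+x0,ys+y0],1).astype(np.float32)); uv=[xs.mean()+x0,ys.mean()+y0]; print(n,"grip",np.round(uv,1),len(xs),r,onplane(c,uv,55+z).round(1))
    if n=="top": 
        d=cv2.fitLine(np.stack([xs+x0,ys+y0],1).astype(np.float32),2,0,.01,.01).ravel(); q=onplane(c,uv,130)-onplane(c,np.array(uv)-5*d[:2],130);print("dir",np.degrees(np.arctan2(q[1],q[0])))
for c in(T,S):
    for f in trace(c,"hub_mouth")[:1]:
        cn=max(cv2.findContours(f["region"].astype(np.uint8),0,1)[0],key=cv2.contourArea); e=cv2.fitEllipse(cn); print("hub",f["p"],f["rect"],e,onplane(c,e[0],74).round(1))
    h=hsv(c); x0,x1,y0,y1=(335,365,195,230) if c is T else (290,335,155,185)
    s=h[y0:y1,x0:x1]; m=((s[...,0]<8)|(s[...,0]>172))&(s[...,1]>110); ys,xs=np.nonzero(m); print("red",list(zip(xs+x0,ys+y0)),onplane(c,[xs.mean()+x0,ys.mean()+y0],74).round(1))
    # disc: dark grey plate
```

```text
A [550.3 255.4 102.3] z104 [550.4 255.1 104. ] [551.  254.1 101. ]
B [622.2  34.8  41.1] z43 [622.2  34.9  43. ] [622.7  33.3  40. ]
C [520.3 -18.3  41.1] z43 [520.5 -18.1  43. ] [520.7 -19.9  40. ]
D [450.2   3.8  41.6] z43 [450.4   3.9  43. ] [450.8   1.7  40. ]
[np.float64(188.14285714285714), np.float64(199.21428571428572)] 14
idx [560.822705   205.81248249] 72.51378339257751 -24.427552313717797
potA 58.890816118962185 -25.8462796282443
top grip [171.1 221. ] 61 ((171.30174255371094, 221.1293182373047), (5.646177768707275, 11.554967880249023), 23.198589324951172) [495.3 232.7 137. ]
dir -24.598701966049212
side grip [238.1 253.4] 215 ((238.5, 253.5), (21.0, 13.0), 90.0) [494.8 235.7 121. ]
hub 0.54 [177.6, 222.2, 58.2, 53.8] ((176.23902893066406, 223.4208221435547), (53.10161590576172, 58.21387481689453), 56.64314651489258) [492.2 232.4  74. ]
red [(np.int64(350), np.int64(203)), (np.int64(350), np.int64(204)), (np.int64(350), np.int64(205))] [ 559.2 -241.8   74. ]
hub 0.53 [314.8, 170.8, 18.5, 13.4] ((313.597412109375, 169.19105529785156), (11.850752830505371, 18.351919174194336), 102.20271301269531) [ 528.3 -224.8   74. ]
red [(np.int64(305), np.int64(164)), (np.int64(306), np.int64(164)), (np.int64(307), np.int64(164))] [ 558.4 -243.2   74. ]
```

```bash
cat > rel.py <<'E'
import sys,numpy as np
from cell import monitor
s=monitor.read_state(); p=np.array(s["eef_pos"]); y=s["eef_rot"][2]
X=np.array([np.cos(y),np.sin(y),0]);Y=np.array([np.sin(y),-np.cos(y),0])
def rel(x,yy,z,yaw=None):
    d=np.array([x,yy,z])-p; t=0 if yaw is None else -((yaw-np.degrees(y)+180)%360-180)
    return np.round([d@X,d@Y,-d[2],t],1).tolist()
def show():
    print("t",round(s["clock"],2),"pos",p.round(1),"rot",np.degrees(s["eef_rot"]).round(2),"F",np.round(s["wrist_force"],1),"M",np.round(s["moment"],2),"gap",round(s["finger_gap"],1),"ff",round(s["finger_force"],1),"j",np.round(s["joints"],2))
if __name__=="__main__":
    show()
    for a in sys.argv[1:]: print(a,rel(*map(float,a.split(","))))
E
python3 rel.py 450.3,3.8,120,20 450.3,3.8,41,20
python3 - <<'E'
from h import *
T=dict(np.load("top0.npz")); S=dict(np.load("side0.npz"))
print(onplane(T,(349.2,212.8),74))
g=cv2.cvtColor(T["img"],cv2.COLOR_RGB2GRAY)[196:232,332:368]; print(g[::1,::1].tolist()) if 0 else None
for c,(x0,x1,y0,y1),th in((T,(335,365,198,228),None),(S,(295,332,155,185),None)):
    b=cv2.GaussianBlur(cv2.cvtColor(c["img"],cv2.COLOR_RGB2GRAY),(0,0),.7)[y0:y1,x0:x1]
    # template: fit circle r=26.5 at z=74 maximizing outward brightness drop
    def score(p):
        a=np.linspace(0,2*np.pi,90); s=0
        B=cv2.GaussianBlur(cv2.cvtColor(c["img"],cv2.COLOR_RGB2GRAY),(0,0),.6).astype(np.float32)
        def ring(r):
            q=np.array([proj(c,(p[0]+r*np.cos(t),p[1]+r*np.sin(t),74)) for t in a],np.float32); return cv2.remap(B,q[:,0].reshape(1,-1),q[:,1].reshape(1,-1),1).ravel()
        return np.clip(ring(25)-ring(28.5),-30,30).mean()+0.7*np.clip(ring(14.5)-ring(11),-30,30).mean()
    best=max(((score((x,y)),x,y) for x in np.arange(528,550,1.) for y in np.arange(-240,-215,1.))); print(best)
E
```

```text
t 1.2 pos [ 180.7 -519.5  224.5] rot [-180.     -0.     19.19] F [0.7 0.7 0.1] M [-0.    0.01 -0.01] gap 94.0 ff 0.0 j [-1.3   0.3   1.52  0.    1.32 -0.07]
450.3,3.8,120,20 [426.6, -405.6, 104.5, -0.8]
450.3,3.8,41,20 [426.6, -405.6, 183.5, -0.8]
[ 534.90954847 -239.56814226   74.        ]
(np.float32(32.51601), np.float64(537.0), np.float64(-239.0))
(np.float32(26.399704), np.float64(537.0), np.float64(-240.0))
```

Call:
arm_command:
  steps:
    - [0.6, 426.6, -405.6, 104.5, -0.8]
    - [0.6, 426.6, -405.6, 104.5, -0.8]
    - [0.6, 426.6, -405.6, 104.5, -0.8]
    - [0.6, 426.6, -405.6, 104.5, -0.8]
    - [0.6, 426.6, -405.6, 104.5, -0.8]
    - [0.6, 426.6, -405.6, 104.5, -0.8]
    - [0.6, 426.6, -405.6, 104.5, -0.8]
    - [0.6, 426.6, -405.6, 104.5, -0.8]
    - [0.6, 426.6, -405.6, 104.5, -0.8]
    - [0.6, 426.6, -405.6, 104.5, -0.8]
    - [0.6, 426.6, -405.6, 104.5, -0.8]
    - [0.6, 426.6, -405.6, 104.5, -0.8]
    - [0.6, 426.6, -405.6, 104.5, -0.8]
    - [0.6, 426.6, -405.6, 104.5, -0.8]
  force: 12

```text
clock: 2.95
eef_pos: [450.3, 3.1, 120.2]
eef_rot: [3.141, -0.0, 0.347]
wrist_force: [-0.6, 0.8, -0.1]
finger_gap: 56.4
finger_force: 0.0
```

```bash
python3 rel.py 450.3,3.8,41,20
```

```text
t 2.95 pos [450.3   3.1 120.2] rot [ 1.7999e+02 -2.0000e-02  1.9910e+01] F [-0.6  0.8 -0.1] M [ 0.08 -0.03  0.02] gap 56.4 ff 0.0 j [-0.07  0.2   1.91 -0.    1.03  1.15]
450.3,3.8,41,20 [0.3, -0.7, 79.2, -0.1]
```

Call:
arm_command:
  steps:
    - [0.6, 0.3, -0.4, 40, 0]
    - [0.6, 0.3, -0.4, 79, 0]
    - [0.6, 0.3, -0.4, 79, 0]
    - [0.6, 0.3, -0.4, 79, 0]
    - [0, 0.3, -0.4, 79, 0]
    - [0, 0.3, -0.4, 79, 0]
    - [0, 0.3, -0.4, 79, 0]
    - [0, 0.3, -0.4, 79, 0]
    - [0, 0.3, -0.4, 79, 0]
    - [0, 0.3, -0.4, 50, 0]
    - [0, 0.3, -0.4, 0, 0]
    - [0, 0.3, -0.4, -50, 0]
    - [0, 0.3, -0.4, -75, 0]
    - [0, 0.3, -0.4, -75, 0]
  force: 12

```text
clock: 4.7
eef_pos: [451.0, 4.3, 196.2]
eef_rot: [3.14, -0.003, 0.349]
wrist_force: [0.3, -0.2, -0.8]
finger_gap: 28.4
finger_force: 12.0
```

```bash
python3 rel.py 440.4,215.5,190,20 440.4,215.5,103,20
python3 - <<'E'
from h import *
from cell import imaging
S=imaging.camera("side"); m,b=blobs(S["img"],(18,120,110),(32,255,255))
print([(ce,s[4]) for ce,s in b])
cv2.imwrite("pics/s1.png",S["img"][:,:,::-1])
E
```

```text
t 4.7 pos [451.    4.3 196.2] rot [ 1.7993e+02 -1.5000e-01  1.9980e+01] F [ 0.3 -0.2 -0.8] M [-0.02 -0.04 -0.02] gap 28.4 ff 12.0 j [-0.07  0.1   1.83  0.    1.21  1.15]
440.4,215.5,190,20 [62.2, -202.2, 6.2, -0.0]
440.4,215.5,103,20 [62.2, -202.2, 93.2, -0.0]
[([428.55, 78.8], 136), ([306.09, 170.14], 22), ([317.17, 171.74], 23), ([235.5, 216.4], 110), ([283.4, 217.28], 113), ([69.16, 280.43], 6113), ([207.45, 257.83], 193)]
```

Call:
arm_command:
  steps:
    - [0, 62, -202, 6, 0]
    - [0, 62, -202, 6, 0]
    - [0, 62, -202, 6, 0]
    - [0, 62, -202, 6, 0]
    - [0, 62, -202, 6, 0]
    - [0, 62, -202, 6, 0]
    - [0, 62, -202, 40, 0]
    - [0, 62, -202, 65, 0]
    - [0, 62, -202, 80, 0]
    - [0, 62, -202, 92.5, 0]
    - [0, 62, -202, 92.5, 0]
    - [0, 62, -202, 92.5, 0]

```text
clock: 6.25
eef_pos: [439.9, 215.3, 102.9]
eef_rot: [-3.141, -0.001, 0.349]
wrist_force: [1.1, 0.1, -0.5]
finger_gap: 28.8
finger_force: 12.0
```

```bash
python3 rel.py
python3 - <<'E'
from h import *
from cell import imaging
S=imaging.camera("side"); T=imaging.camera("top")
a=cv2.resize(S["img"][215:335,170:300],(433,400),interpolation=2)
b=cv2.resize(T["img"][185:265,135:215],(360,360),interpolation=2); o=np.zeros((400,800,3),np.uint8); o[:,:433]=a;o[:360,440:]=b
cv2.imwrite("pics/s2.png",o[:,:,::-1])
E
```

```text
t 6.25 pos [439.9 215.3 102.9] rot [-1.7999e+02 -4.0000e-02  1.9970e+01] F [ 1.1  0.1 -0.5] M [ 0.03  0.01 -0.02] gap 28.8 ff 12.0 j [0.38 0.31 1.82 0.   1.02 1.6 ]
```

View pics/s2.png

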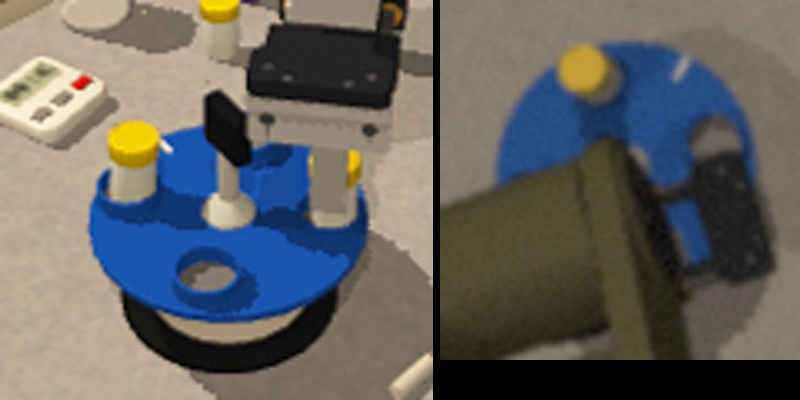

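The side crop shows the pot standing in the near-right cup, with the fingers above the wall. I'll release it and go for pot C.

Call:
arm_command:
  steps:
    - [0.55, 0, 0, 0, 0]
    - [0.55, 0, 0, 0, 0]
    - [0.55, 0, 0, 0, 0]
    - [0.55, 0, 0, -40, 0]
    - [0.55, 0, 0, -90, 0]
    - [0.55, 0, 0, -90, 0]

```text
clock: 7.1
eef_pos: [441.0, 215.8, 195.8]
eef_rot: [-3.141, -0.006, 0.349]
wrist_force: [-0.3, -0.4, -0.9]
finger_gap: 51.7
finger_force: 0.0
```

```bash
python3 rel.py 520.4,-18.3,100,110  520.4,-18.3,41,110
python3 - <<'E'
from h import *
from cell import imaging
S=imaging.camera("side");m,b=blobs(S["img"],(18,120,110),(32,255,255))
print([(ce,s[4],onplane(S,ce,101).round(1).tolist()) for ce,s in b])
E
```

```text
t 7.1 pos [441.  215.8 195.8] rot [-179.99   -0.36   19.98] F [-0.3 -0.4 -0.9] M [ 0.02 -0.02 -0.02] gap 51.7 ff 0.0 j [0.38 0.19 1.72 0.   1.22 1.6 ]
520.4,-18.3,100,110 [-5.4, 247.2, 95.8, -90.0]
520.4,-18.3,41,110 [-5.4, 247.2, 154.8, -90.0]
[([428.67, 79.33], 163, [391.8, -1176.9, 101.0]), ([330.38, 118.54], 13, [597.4, -539.0, 101.0]), ([290.5, 167.38], 8, [567.4, -155.8, 101.0]), ([235.5, 216.45], 109, [575.8, 110.0, 101.0]), ([283.4, 217.28], 113, [484.5, 62.2, 101.0]), ([69.22, 280.4], 6133, [727.4, 423.3, 101.0]), ([208.25, 257.95], 191, [549.5, 253.6, 101.0]), ([270.43, 264.51], 203, [439.4, 213.0, 101.0])]
```

Call:
arm_command:
  steps:
    - [0.55, -5.4, 247, 20, -90]
    - [0.55, -5.4, 247, 20, -90]
    - [0.55, -5.4, 247, 20, -90]
    - [0.55, -5.4, 247, 20, -90]
    - [0.55, -5.4, 247, 20, -90]
    - [0.55, -5.4, 247, 20, -90]
    - [0.55, -5.4, 247, 40, -90]
    - [0.55, -5.4, 247, 60, -90]
    - [0.55, -5.4, 247, 90, -90]
    - [0.55, -5.4, 247, 90, -90]
    - [0.55, -5.4, 247, 90, -90]

```text
clock: 8.52
eef_pos: [519.2, -18.7, 102.8]
eef_rot: [-3.141, -0.0, 1.916]
wrist_force: [-0.3, -0.1, 0.4]
finger_gap: 51.5
finger_force: 0.0
```

```bash
python3 rel.py 520.4,-18.3,41,110
python3 - <<'E'
from h import *
from cell import imaging
T=imaging.camera("top")
m,b=blobs(T["img"],(18,120,110),(32,255,255))
print([(ce,s[4],onplane(T,ce,104).round(1).tolist()) for ce,s in b])
m,_=blobs(T["img"],(100,140,60),(120,255,255),500)
mm=np.zeros_like(m); x,y,w,h=145,192,64,64; mm[y:y+h,x:x+w]=m[y:y+h,x:x+w]
cn=max(cv2.findContours(mm,0,1)[0],key=cv2.contourArea); hull=cv2.convexHull(cn)[:,0]
e=cv2.fitEllipse(hull); print(e,onplane(T,e[0],61)); P=np.array([onplane(T,p,61)[:2] for p in hull]); print(cv2.minEnclosingCircle(P.astype(np.float32)))
E
```

```text
t 8.53 pos [519.2 -18.7 102.8] rot [-1.7999e+02 -1.0000e-02  1.0978e+02] F [-0.3 -0.1  0.4] M [-0.04 -0.12  0.06] gap 51.5 ff 0.0 j [-0.11  0.37  1.73  0.    1.04 -0.45]
520.4,-18.3,41,110 [-0.1, 1.3, 61.8, -0.2]
[([125.67, 123.27], 183, [759.9, 379.5, 104.0]), ([249.6, 177.69], 35, [619.2, 36.0, 104.0]), ([166.91, 200.93], 97, [549.9, 254.3, 104.0]), ([179.66, 242.98], 101, [439.9, 214.3, 104.0])]
((175.9941864013672, 222.78736877441406), (55.299015045166016, 56.793312072753906), 48.54953384399414) [494.45315492 235.87646296  61.        ]
((495.1161193847656, 235.65281677246094), 77.77979278564453)
```

Call:
arm_command:
  steps:
    - [0.55, 0, 0.6, 40, 0]
    - [0.55, 0, 0.6, 61, 0]
    - [0.55, 0, 0.6, 61, 0]
    - [0.55, 0, 0.6, 61, 0]
    - [0, 0, 0.6, 61, 0]
    - [0, 0, 0.6, 61, 0]
    - [0, 0, 0.6, 61, 0]
    - [0, 0, 0.6, 61, 0]
    - [0, 0, 0.6, 61, 0]
    - [0, 0, 0.6, 30, 0]
    - [0, 0, 0.6, -20, 0]
    - [0, 0, 0.6, -70, 0]
    - [0, 0, 0.6, -93, 0]
    - [0, 0, 0.6, -93, 0]
  force: 12

```text
clock: 10.32
eef_pos: [520.1, -18.5, 196.5]
eef_rot: [3.139, 0.001, 1.92]
wrist_force: [-0.1, 1.5, -0.2]
finger_gap: 28.7
finger_force: 12.0
```

```bash
python3 rel.py 514.6,180.8,190,110 514.6,180.8,103,110
```

```text
t 10.32 pos [520.1 -18.5 196.5] rot [1.7987e+02 6.0000e-02 1.0998e+02] F [-0.1  1.5 -0.2] M [ 0.01 -0.11  0.  ] gap 28.7 ff 12.0 j [-0.11  0.26  1.64  0.    1.24 -0.45]
514.6,180.8,190,110 [189.2, 63.0, 6.5, -0.0]
514.6,180.8,103,110 [189.2, 63.0, 93.5, -0.0]
```

Call:
arm_command:
  steps:
    - [0, 189, 63, 6, 0]
    - [0, 189, 63, 6, 0]
    - [0, 189, 63, 6, 0]
    - [0, 189, 63, 6, 0]
    - [0, 189, 63, 6, 0]
    - [0, 189, 63, 6, 0]
    - [0, 189, 63, 40, 0]
    - [0, 189, 63, 65, 0]
    - [0, 189, 63, 80, 0]
    - [0, 189, 63, 92.5, 0]
    - [0, 189, 63, 92.5, 0]
    - [0, 189, 63, 92.5, 0]

```text
clock: 11.82
eef_pos: [514.5, 180.6, 103.4]
eef_rot: [3.141, 0.0, 1.919]
wrist_force: [1.0, 0.2, 0.7]
finger_gap: 28.8
finger_force: 12.0
```

```bash
python3 rel.py
python3 - <<'E'
from h import *
from cell import imaging
S=imaging.camera("side"); T=imaging.camera("top")
a=cv2.resize(S["img"][215:335,170:300],(433,400),interpolation=2)
b=cv2.resize(T["img"][185:265,135:215],(360,360),interpolation=2); o=np.zeros((400,800,3),np.uint8); o[:,:433]=a;o[:360,440:]=b
cv2.imwrite("pics/s3.png",o[:,:,::-1])
E
```

```text
t 11.82 pos [514.5 180.6 103.4] rot [179.96   0.   109.97] F [1.  0.2 0.7] M [-0.04 -0.13  0.05] gap 28.8 ff 12.0 j [ 0.27  0.42  1.66  0.    1.06 -0.08]
```

View pics/s3.png

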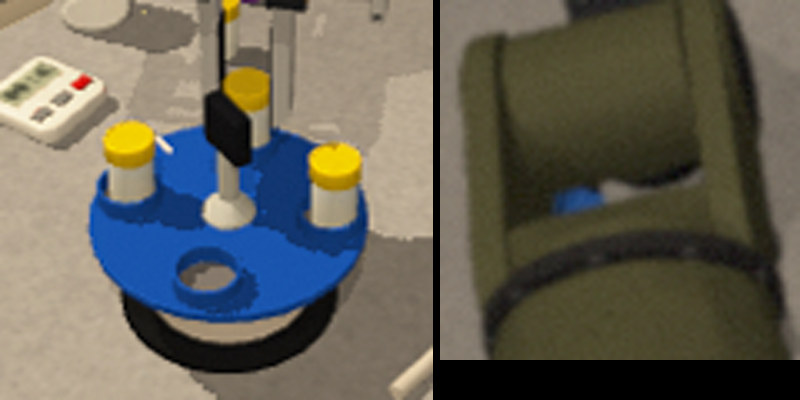

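Side crop: three pots stand in cups (cup0, cup2 and cup3) and the front cup is empty. Release.

Call:
arm_command:
  steps:
    - [0.55, 0, 0, 0, 0]
    - [0.55, 0, 0, 0, 0]
    - [0.55, 0, 0, 0, 0]
    - [0.55, 0, 0, -40, 0]
    - [0.55, 0, 0, -97, 0]
    - [0.55, 0, 0, -97, 0]
    - [0.55, 0, 0, -97, 0]

```text
clock: 12.8
eef_pos: [514.0, 180.6, 199.2]
eef_rot: [-3.141, -0.0, 1.92]
wrist_force: [-1.1, -0.7, -0.4]
finger_gap: 52.0
finger_force: 0.0
```

```bash
python3 rel.py 494.8,235.6,165,155
python3 - <<'E'
from h import *
from cell import imaging
S=imaging.camera("side");m,b=blobs(S["img"],(18,120,110),(32,255,255))
print([(ce,s[4],onplane(S,ce,101).round(1).tolist()) for ce,s in b if ce[1]>180])
c=S;x0,x1,y0,y1=225,252,238,268
m=(c["img"][y0:y1,x0:x1].max(2)<45); ys,xs=np.nonzero(m); uv=[xs.mean()+x0,ys.mean()+y0]; print(uv,onplane(c,uv,121).round(1))
E
```

```text
t 12.8 pos [514.  180.6 199.2] rot [-179.96   -0.    109.98] F [-1.1 -0.7 -0.4] M [ 0.01 -0.08 -0.  ] gap 52.0 ff 0.0 j [ 0.27  0.31  1.57 -0.    1.26 -0.08]
494.8,235.6,165,155 [58.2, 0.8, 34.2, -45.0]
[([235.5, 216.45], 109, [575.8, 110.0, 101.0]), ([69.22, 280.4], 6132, [727.4, 423.3, 101.0]), ([244.44, 241.76], 156, [514.9, 177.5, 101.0]), ([208.26, 257.91], 193, [549.5, 253.5, 101.0]), ([270.46, 264.66], 199, [439.2, 213.4, 101.0])]
[np.float64(238.0), np.float64(253.42924528301887)] [494.9 235.9 121. ]
```

Call:
arm_command:
  steps:
    - [0.55, 58, 0.8, 24, -45]
    - [0.55, 58, 0.8, 24, -45]
    - [0.55, 58, 0.8, 24, -45]
    - [0.55, 58, 0.8, 24, -45]
    - [0.55, 58, 0.8, 24, -45]
    - [0.55, 58, 0.8, 24, -45]
    - [0.55, 58, 0.8, 50, -45]
    - [0.55, 58, 0.8, 78, -45]
    - [0.55, 58, 0.8, 78, -45]
    - [0.55, 58, 0.8, 78, -45]

```text
clock: 14.1
eef_pos: [495.6, 235.6, 122.9]
eef_rot: [3.141, 0.001, 2.704]
wrist_force: [-0.1, 0.5, 0.9]
finger_gap: 52.3
finger_force: 0.0
```

Call:
arm_command:
  steps:
    - [0, 0, 0, 0, 0]
    - [0, 0, 0, 0, 0]
    - [0, 0, 0, 0, 0]
    - [0, 0, 0, 0, 0]
    - [0, 0, 0, 0, 0]
    - [0, 0, 0, 0, 0]
    - [0, 0, 0, 0, 0]
  force: 55

```text
clock: 14.98
eef_pos: [495.2, 235.5, 122.0]
eef_rot: [3.141, 0.0, 2.705]
wrist_force: [-0.0, -0.3, 0.7]
finger_gap: 11.4
finger_force: 55.0
```

```bash
python3 rel.py
```

```text
t 14.97 pos [495.2 235.5 122. ] rot [179.99   0.   154.98] F [-0.  -0.3  0.7] M [ 0.12 -0.13  0.09] gap 11.4 ff 55.0 j [ 0.38  0.4   1.64  0.    1.1  -0.76]
```

Call:
arm_command:
  steps:
    - [0, 0, 0, -10, 0]
    - [0, 0, 0, -25, 0]
    - [0, 0, 0, -45, 0]
    - [0, 0, 0, -65, 0]
    - [0, 0, 0, -85, 0]
    - [0, 0, 0, -100, 0]
    - [0, 0, 0, -113, 0]
    - [0, 0, 0, -113, 0]
    - [0, 0, 0, -113, 0]

```text
clock: 16.1
eef_pos: [495.0, 235.4, 234.3]
eef_rot: [-3.141, -0.001, 2.705]
wrist_force: [-0.0, -0.5, -4.3]
finger_gap: 12.1
finger_force: 55.0
```

```bash
python3 rel.py 537,-239.5,235,172
python3 - <<'E'
from h import *
from cell import imaging
S=imaging.camera("side"); T=imaging.camera("top")
a=cv2.resize(S["img"][165:325,160:330],(425,400),interpolation=2)
b=cv2.resize(T["img"][135:255,295:415],(360,360),interpolation=2); o=np.zeros((400,800,3),np.uint8); o[:,:425]=a;o[:360,440:]=b
cv2.imwrite("pics/s4.png",o[:,:,::-1])
E
```

```text
t 16.1 pos [495.  235.4 234.3] rot [-1.7995e+02 -4.0000e-02  1.5498e+02] F [-0.  -0.5 -4.3] M [ 0.07 -0.15  0.  ] gap 12.1 ff 55.0 j [ 0.38  0.29  1.51  0.    1.34 -0.76]
537,-239.5,235,172 [-238.9, -412.5, -0.7, -17.0]
```

View pics/s4.png

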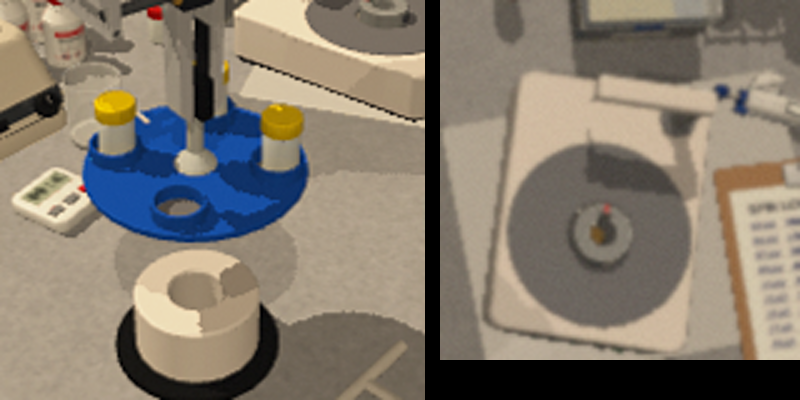

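The carousel hangs level with all three pots in it, and the stand is empty. The hub's red mark points nearly at +x.

Call:
arm_command:
  steps:
    - [0, -10, -17, 0, 0]
    - [0, -30, -52, 0, -2]
    - [0, -55, -95, 0, -4]
    - [0, -80, -138, 0, -6]
    - [0, -105, -181, 0, -8]
    - [0, -130, -224, 0, -10]
    - [0, -155, -268, 0, -12]
    - [0, -180, -311, 0, -14]
    - [0, -202, -349, 0, -16]
    - [0, -220, -380, 0, -17]
    - [0, -232, -401, 0, -17]
    - [0, -239, -412.5, 0, -17]
    - [0, -239, -412.5, 0, -17]
    - [0, -239, -412.5, 0, -17]

```text
clock: 17.95
eef_pos: [537.4, -238.5, 235.0]
eef_rot: [3.141, -0.0, 3.002]
wrist_force: [-0.1, 0.3, -3.8]
finger_gap: 11.7
finger_force: 55.0
```

```bash
python3 rel.py 537,-239.5,235,172
python3 - <<'E'
from h import *
from cell import imaging
T=dict(np.load("top0.npz")); S=dict(np.load("side0.npz"))
for c,(x0,x1,y0,y1) in((T,(344,357,198,209)),(S,(300,312,159,169))):
    I=c["img"][y0:y1,x0:x1].astype(float); r=np.clip(I[...,0]-I[...,1:].mean(2)-25,0,None); r[r<.2*r.max()]=0; Y,X=np.mgrid[y0:y1,x0:x1]
    uv=[(r*X).sum()/r.sum(),(r*Y).sum()/r.sum()]; p=onplane(c,uv,74); print(np.round(uv,2),p.round(1),np.degrees(np.arctan2(p[1]+239.5,p[0]-537)))
# current carousel in side/top view
S=imaging.camera("side"); T=imaging.camera("top")
m,b=blobs(S["img"],(18,120,110),(32,255,255))
zc=234.5-67+46
print([(ce,s[4],onplane(S,ce,zc).round(1).tolist()) for ce,s in b if 300>ce[1]>90])
a=cv2.resize(S["img"][90:210,240:390],(500,400),interpolation=2); cv2.imwrite("pics/s5.png",a[:,:,::-1])
E
```

```text
t 17.95 pos [ 537.4 -238.5  235. ] rot [ 1.7999e+02 -1.0000e-02  1.7203e+02] F [-0.1  0.3 -3.8] M [ 0.01 -0.13 -0.02] gap 11.7 ff 55.0 j [-0.48  0.38  1.39  0.    1.37 -1.91]
537,-239.5,235,172 [0.3, -1.0, -0.0, 0.0]
[350.22 204.03] [ 559.2 -242.4   74. ] -7.568414468808233
[306.02 163.91] [ 558.6 -243.8   74. ] -11.216718947144088
[([308.45, 110.3], 40, [579.6, -286.4, 213.5]), ([338.28, 117.16], 93, [491.8, -277.2, 213.5]), ([295.05, 119.46], 83, [583.7, -206.2, 213.5]), ([235.5, 216.4], 110, [489.5, 251.1, 213.5]), ([68.95, 280.47], 6069, [608.5, 497.1, 213.5])]
```

View pics/s5.png

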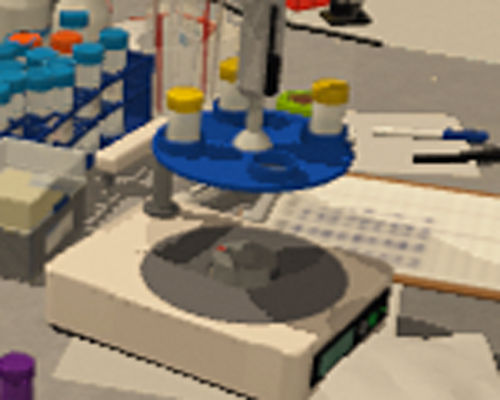

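Call:
arm_command:
  steps:
    - [0, 0.3, -0.8, 20, 1]
    - [0, 0.3, -0.8, 38, 1]
    - [0, 0.3, -0.8, 46, 1]
    - [0, 0.3, -0.8, 50, 1]
    - [0, 0.3, -0.8, 53, 1]
    - [0, 0.3, -0.8, 56, 1]
    - [0, 0.3, -0.8, 59, 1]
    - [0, 0.3, -0.8, 59, 1]

```text
clock: 19.05
eef_pos: [536.8, -240.1, 175.8]
eef_rot: [3.141, -0.0, 2.984]
wrist_force: [-0.1, 0.5, -4.1]
finger_gap: 11.5
finger_force: 55.0
```

```bash
python3 rel.py
```

```text
t 19.05 pos [ 536.8 -240.1  175.8] rot [ 1.7999e+02 -1.0000e-02  1.7098e+02] F [-0.1  0.5 -4.1] M [ 0.03 -0.15 -0.04] gap 11.5 ff 55.0 j [-0.48  0.43  1.47  0.    1.25 -1.9 ]
```

Call:
arm_command:
  steps:
    - [0, 0, 0, 2, 0]
    - [0, 0, 0, 4, 0]
    - [0, 0, 0, 5.5, 0]
    - [0, 0, 0, 7, 0]
    - [0, 0, 0, 8, 0]
    - [0, 0, 0, 8, 0]

```text
clock: 19.8
eef_pos: [536.9, -240.2, 167.9]
eef_rot: [3.142, -0.0, 2.984]
wrist_force: [-0.4, 0.6, -4.2]
finger_gap: 11.9
finger_force: 55.0
```

```bash
python3 rel.py
```

```text
t 19.8 pos [ 536.9 -240.2  167.9] rot [ 1.8000e+02 -1.0000e-02  1.7098e+02] F [-0.4  0.6 -4.2] M [ 0.05 -0.13  0.04] gap 11.9 ff 55.0 j [-0.48  0.43  1.47 -0.    1.23 -1.9 ]
```

Call:
arm_command:
  steps:
    - [0, 0, 0, 2, 0]
    - [0, 0, 0, 4, 0]
    - [0, 0, 0, 6, 0]
    - [0, 0, 0, 8, 0]
    - [0, 0, 0, 10, 0]
    - [0, 0, 0, 10, 0]

```text
clock: 20.55
eef_pos: [536.9, -240.1, 157.7]
eef_rot: [3.141, -0.0, 2.984]
wrist_force: [-0.0, -0.2, -3.4]
finger_gap: 11.9
finger_force: 55.0
```

```bash
python3 rel.py
```

```text
t 20.55 pos [ 536.9 -240.1  157.7] rot [ 1.7999e+02 -2.0000e-02  1.7098e+02] F [-0.  -0.2 -3.4] M [ 0.1  -0.1  -0.03] gap 11.9 ff 55.0 j [-0.48  0.44  1.48  0.    1.21 -1.9 ]
```

Call:
arm_command:
  steps:
    - [0, 0, 0, 3, 0]
    - [0, 0, 0, 6, 0]
    - [0, 0, 0, 9, 0]
    - [0, 0, 0, 11, 0]
    - [0, 0, 0, 13, 0]
    - [0, 0, 0, 15, 0]
    - [0, 0, 0, 15, 0]
    - [0, 0, 0, 15, 0]

```text
clock: 21.55
eef_pos: [537.0, -240.2, 143.2]
eef_rot: [-3.141, 0.0, 2.984]
wrist_force: [-1.7, 1.3, 4.4]
finger_gap: 11.7
finger_force: 55.0
```

```bash
python3 rel.py
```

```text
t 21.55 pos [ 537.  -240.2  143.2] rot [-1.7999e+02  2.0000e-02  1.7098e+02] F [-1.7  1.3  4.4] M [0.29 0.3  0.06] gap 11.7 ff 55.0 j [-0.48  0.46  1.5   0.    1.18 -1.9 ]
```

Call:
arm_command:
  steps:
    - [0, 0, 0, 1, 0]
    - [0, 0, 0, 2, 0]
    - [0, 0, 0, 3, 0]
    - [0, 0, 0, 3, 0]
    - [0, 0, 0, 3, 0]

```text
clock: 22.18
eef_pos: [537.1, -240.2, 141.0]
eef_rot: [-3.141, 0.001, 2.984]
wrist_force: [-4.9, 2.3, 13.3]
finger_gap: 11.2
finger_force: 55.0
```

```bash
python3 rel.py
```

```text
t 22.18 pos [ 537.1 -240.2  141. ] rot [-1.7998e+02  6.0000e-02  1.7098e+02] F [-4.9  2.3 13.3] M [ 0.62  0.84 -0.04] gap 11.2 ff 55.0 j [-0.48  0.46  1.5   0.    1.18 -1.9 ]
```

Call:
arm_command:
  steps:
    - [0, 0.5, 0.2, 0, 0]
    - [0, 1, 0.3, 0, 0]
    - [0, 1, 0.3, 0, 0]
    - [0, 1, 0.3, 0, 0]

```text
clock: 22.68
eef_pos: [536.7, -240.1, 141.0]
eef_rot: [-3.141, 0.003, 2.984]
wrist_force: [1.3, -0.0, 11.0]
finger_gap: 11.5
finger_force: 55.0
```

```bash
python3 rel.py
```

```text
t 22.68 pos [ 536.7 -240.1  141. ] rot [-1.7995e+02  1.6000e-01  1.7098e+02] F [ 1.3 -0.  11. ] M [ 0.17 -0.08  0.02] gap 11.5 ff 55.0 j [-0.48  0.46  1.5   0.    1.18 -1.9 ]
```

Call:
arm_command:
  steps:
    - [0, 0, 0, 0.7, 0]
    - [0, 0, 0, 1.5, 0]
    - [0, 0, 0, 1.5, 0]
    - [0, 0, 0, 1.5, 0]

```text
clock: 23.18
eef_pos: [536.9, -240.1, 140.9]
eef_rot: [-3.14, 0.004, 2.984]
wrist_force: [-3.8, 2.5, 23.3]
finger_gap: 11.9
finger_force: 55.0
```

```bash
python3 rel.py
python3 - <<'E'
from h import *
from cell import imaging
S=imaging.camera("side"); T=imaging.camera("top")
a=cv2.resize(S["img"][120:210,250:370],(533,400),interpolation=2);b=cv2.resize(T["img"][175:260,300:385],(260,260),interpolation=2)
o=np.zeros((600,800,3),np.uint8);o[:400,:533]=a;o[:260,540:]=b
b=cv2.resize(S["img"][180:300,160:340],(300,200));o[400:,:300]=b
cv2.imwrite("pics/s6.png",o[:,:,::-1])
m,bb=blobs(S["img"],(100,140,60),(120,255,255),200); print(bb)
# predicted deck-top extreme rows if origin at z=74 (home)
P=np.array([proj(S,(537+80*np.cos(t),-239.7+80*np.sin(t),z)) for z in(74,80) for t in np.linspace(0,6.28,180)]); print(P.min(0),P.max(0))
E
```

```text
t 23.18 pos [ 536.9 -240.1  140.9] rot [-179.93    0.22  170.98] F [-3.8  2.5 23.3] M [ 0.73  0.96 -0.03] gap 11.9 ff 55.0 j [-0.48  0.46  1.5   0.    1.17 -1.9 ]
[([276.17, 118.24], [260, 106, 26, 28, 258]), ([231.94, 131.49], [220, 119, 41, 30, 326]), ([314.11, 167.78], [285, 151, 57, 30, 971])]
[283.67523313 151.74121568] [342.38013177 180.48700187]
```

View pics/s6.png

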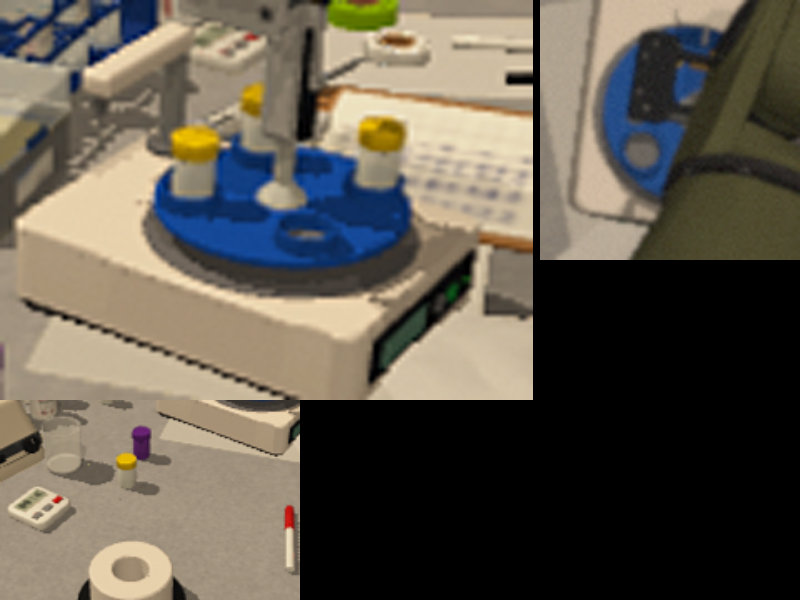

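The carousel is seated: it hits a hard stop at TCP z 140.9 (74 + 67), the blue disc covers rows 151–181 as predicted for home, and all three pots are upright. The spare pot, beaker and timer are untouched. I'll ease out the side load and check that it holds.

Call:
arm_command:
  steps:
    - [0, 0.7, 0.3, 0, 0]
    - [0, 0.7, 0.3, 0, 0]
    - [0, 0.7, 0.3, 0, 0]
    - [0, 0.7, 0.3, 0, 0]
    - [0, 0.7, 0.3, 0, 0]
    - [0, 0.7, 0.3, 0, 0]

```text
clock: 24.02
eef_pos: [536.7, -240.0, 140.9]
eef_rot: [-3.14, 0.005, 2.984]
wrist_force: [-0.4, -0.7, 20.4]
finger_gap: 11.6
finger_force: 55.0
```

```bash
python3 rel.py
```

```text
t 24.02 pos [ 536.7 -240.   140.9] rot [-179.9     0.29  170.98] F [-0.4 -0.7 20.4] M [0.22 0.17 0.02] gap 11.6 ff 55.0 j [-0.48  0.46  1.51 -0.    1.17 -1.9 ]
```

It holds steady at 20 N down with no side load, so I'm handing it in.

```bash
python3 -c "
from cell import job
print(job.sign_off())"
```

```text
the job is handed in; nothing more can be done
None
```

The job is handed in at about 24 s: the carousel carries exactly three pots and sits fully home in the hub with its key in the keyway, still gripped and pressed down with about 20 N, and the spare pot, beaker and timer were left where they stood.

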